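# Lever the blender base back onto its pads

## Robot

A 6-joint arm with a two-finger parallel gripper is mounted at the origin on the work surface. World frame = base frame: x ahead of the robot, y to its left, z up, the work surface at z = 0. Lengths are in m, angles in rad, forces in N, time in s.
With the tool pointing down it reaches from about 0.375 to 0.975 m from the base axis. Payload 3.8 kg.
Tool frame: the origin (TCP) lies at the very end of the fingers, on their centre line; the grasp point (between the pads) lies 19 mm behind it; z points along the fingers, y is the line along which they close (so a half turn about z gives the same grasp; the last joint's range is limited). The gripper opens to 85 mm and grips with 20 to 120 N. Pads are 22 mm wide; open, the fingers measure 114 mm over their backs; the gripper's body (76 mm by 85 mm) begins 54 mm behind the grasp point. The pads swing forward as they close: fully open they stand 13 mm farther back than shut.
Start: joints at [-1.216, 0.264, 1.604, -0, 1.274, -0.037], TCP at [0.258, -0.624, 0.231] pointing down, gripper open.
Joint ranges: [-2.63, 2.63], [-0.94, 2.18], [0.31, 2.57], [-1.31, 4.45], [0, 2.66], [-2.55, 2.55]. Speed limits (rad/s): [2.57, 2.57, 3.14, 3.14, 3.14, 3.14].

## Interface

Orientations are given as a rotation vector (axis times angle).
In Python, from workcell import read_state, read_camera, calibration, finish_job gives the robot as it stands.
- The arm moves only by the tool step_arm, never from a script. Its argument "commands" is a list of rows, each an object of numbers: "fingers": the gripper's target within -1 to 1 (shut at 1, half-way at 0, fully open at -1); "dx", "dy", "dz": the shift along the tool's x, y, z in m; "roll": the turn about the tool's z in degrees. In form: [{"fingers": .., "dx": .., "dy": .., "dz": .., "roll": ..}, ...]. A call has 1 to 8 rows; each row is the pose to reach, as a shift and turn from the pose commanded when the call began, along the tool's axes at that moment; what a row does not reach only later rows make up. A row lasts 1/8 s, in which the tool goes at most 62.5 mm and 10.7 degrees, less where a joint would pass 70% of its speed; a pose out of reach is approached as far as the arm can. A call with a gripper value outside its range is refused whole. The fingers move at their own pace and stop on an object; "squeeze" is the grip in N (left out, the last holds). Time passes only in rows, so rows that repeat a pose let the fingers close. It gives the time, the measured TCP pose, the force, the opening and the grip force at its end, in the units of the state.
- read_state(): the state, without advancing time (a new reading comes with each control period).
- read_camera(name): name is "scene" or "top" or "wrist"; returns (picture, depth): 480x640x3 uint8, blue, green, red; 480x640 float32, m along the optical axis (not along the pixel's ray), 0 where there is no reading.
- calibration(name): a dict with "intrinsics" (3x3 intrinsics, pixels), "world_to_cam" (4x4, takes a point from world to camera coordinates). Camera axes: x right, y up, looking along -z (the intrinsics and any distortion apply to the point x, -y, -z); pixel columns grow to the right and rows downward; lengths in m; the calibration is good to about 2 mm. A picture is of the moment at which its call begins: read the wrist's pose just before it. calibration takes no time and is no camera call; for the wrist camera it gives the pose at the moment of the call.
- finish_job(): hands the job in; it is judged then, once.
The state is a dict: "time": time; "q": joint angles; "joint_vel": joint speeds; "joint_torque": joint torques, N m; "tool_pos": TCP position; "tcp_rot": TCP orientation; "wrist_force": force on the tool from outside, world axes, zero at the start; "torque": the same for the moment, N m; "width": opening from 0.0 (shut) to 1.0 (fully open); "grip_force": force on a finger pad.
Only numpy, scipy, OpenCV 4.12 (cv2) and the standard library are available. Lean on these libraries where they do the work, as an engineer would, in place of code of your own. Each camera call takes 0.05 s, during which the arm holds its last target. There are 200 camera calls.

## Task

The heavy blender base has crept round in use: both its front feet have come off their rubber pads, so it leans forward. With the pry bar over the wooden block, raise its front only just clear, swing it round until every foot stands wholly on its own pad, and let it down gently without forcing or jolting it. Then draw the bar out clear of the machine and leave it at rest; do not touch the machine with the robot itself, and leave the other things alone.

Things in the scene. Friction and masses are not known exactly. Their poses are not given: they have to be found in the camera images.
- mill: blender motor base without its jar: black plinth 250 (x) by 190 mm (y), white housing, 230 mm high, 6.8 to 9.2 kg. Origin: middle of the plane of the feet's undersides; x from its front (sloping panel with knobs) to its rear, z up. Starts turned 0.17 to 0.19 rad counter-clockwise from its place, front feet on the counter, rear feet on their pads. Front raised, it swings about a point some 20 mm behind the rear feet
- mill_edge (a point): middle of the lower front edge of the plinth (machine x -125, z +25): the plinth's flat underside, under which the bar goes, lies 25 mm above the plane of the feet; 114 mm are free between the front feet. The feet are round, 22 mm across
- pads: the four fixed square rubber pads, 40 x 40 x 6 mm each, at x +-100, y +-68 mm; origin at their middle on the counter, axes as the machine's: the machine stands right when its pose agrees with this frame, 6 mm higher
- foot_fl (a point): underside centre of the machine's front-left (x -100, y -68) foot
- pad_fl (a point): top centre of the pad for the front-left (x -100, y -68) foot
- foot_fr (a point): underside centre of the machine's front-right (x -100, y +68) foot
- pad_fr (a point): top centre of the pad for the front-right (x -100, y +68) foot
- foot_rl (a point): underside centre of the machine's rear-left (x +100, y -68) foot
- pad_rl (a point): top centre of the pad for the rear-left (x +100, y -68) foot
- foot_rr (a point): underside centre of the machine's rear-right (x +100, y +68) foot
- pad_rr (a point): top centre of the pad for the rear-right (x +100, y +68) foot
- block: loose hardwood fulcrum block, 44 (x) by 90 mm (y), 0.3 kg, a half-round ridge of radius 14 mm along its y on top, crest 30 mm above the counter. Origin: middle of its underside; x points roughly to the machine. It stands in front of the machine, the ridge 75 to 100 mm from the plinth's front edge
- bar: steel pry bar, 430 mm long, 0.45 kg. Origin: at the tip, middle of its underside; x points out of the tip, z up. First 50 mm: 26 wide, 6 thick; then shank 22 wide, 9 thick; black handle (x -430 to -300) 24 wide, 20 thick (z -5.5 to +14.5). Starts lying over the block, tip some 50 mm past the ridge and 33 mm up, handle end on the counter, pointing roughly at the machine
- bar_grip (a point): middle of the bar's handle, 365 mm behind the tip; with the tip some 25 mm under the plinth, about 9 to 18 N pressed down here raise the machine's front, and the bar yields in the hand under load, so the front moves less than the hand
- jar: bystander: the blender's clear jar, 132 mm wide, 200 mm high, with a handle; origin at its foot
- lid: bystander: the jar's black lid, 132 mm wide, 45 mm high; origin at its underside
- bowl: bystander: brown bowl, 140 mm wide, 45 mm high; origin at its underside
- spice: bystander: small amber screw-top jar, 64 mm wide, 85 mm high; origin at its underside

How it is judged:
On the way, in this order (a step that is already met when the one before it is completed fails the run):
1. the front of the machine is raised: both front feet stand at least 7 mm above the counter (height (world z) of each of foot_fl, foot_fr above 0.007 m), for 0.1 s.
2. the machine is set down level, every foot wholly on its own pad (horizontal distance between foot_fl and pad_fl below 0.0095 m and horizontal distance between foot_fr and pad_fr below 0.0095 m and horizontal distance between foot_rl and pad_rl below 0.0095 m and horizontal distance between foot_rr and pad_rr below 0.0095 m and angle between mill's own z axis and vertical below 0.012 rad), for 0.2 s.
At the end, for the whole second after the job is handed in: All four feet stand wholly on their own pads (each foot's centre within 9.5 mm of its pad's centre, machine level within 0.7 degrees), the bar's tip is drawn out at least 5 mm in front of the machine's front edge and does not touch it, and both are at rest (all of step 2 and contact force between bar and mill below 0.1 N and x of bar in the frame of mill below -0.13 m and linear speed of bar below 0.02 m/s and linear speed of mill below 0.01 m/s).
It fails at once if the machine is forced: the bar bears on it with more than 60 N (contact force between bar and mill above 60 N).
It fails at once if the machine is raised too high: tilted more than 4.3 degrees (angle between mill's own z axis and vertical above 0.075 rad).
It fails at once if the machine is jolted or let down hard: it moves faster than 0.06 m/s or comes onto the pads with more than 125 N (linear speed of mill above 0.06 m/s or contact force between mill and pads above 125 N).
It fails at once if the robot itself touches the machine (contact force between any of the fingers, the arm and mill above 1 N).
It fails at once if a bystander (clear jar, its lid, bowl, amber jar) is moved more than 20 mm (distance of any of jar, lid, bowl, spice from where it was at the start of the episode above 0.02 m).
It also fails if it takes over 70 s, if anything falls off the work surface, if the arm or the gripper's body presses on something with over 40 N, if the wrist force passes 120 N, or if a joint passes its speed limit or range.

## Working session

There is one attempt and no reset: what is moved stays moved. The work goes in short steps, Python scripts to look and compute and a tool call to move; the robot and the scene stay as the last step left them, time stands still between calls to the robot, and variables do not carry over. Pictures are saved under pics/ and viewed, at most 10 in all, crops included, and the job is handed in when it is done.

Besides the shell and the picture viewer there is one more tool, called in YAML: its name, and indented under it one key for each argument. step_arm: Moves the arm, as the interface text tells. Its arguments: {"type":"object","properties":{"commands":{"type":"array","items":{"type":"object","properties":{"fingers":{"type":"number"},"dx":{"type":"number"},"dy":{"type":"number"},"dz":{"type":"number"},"roll":{"type":"number"}}}},"squeeze":{"type":"number"}},"required":["commands"]}

```bash
mkdir -p pics; python3 - <<'E'
from workcell import *
import cv2,numpy as np
s=read_state();print(s)
ims=[]
for n in("scene","top"):
    p,d=read_camera(n);c=calibration(n);print(n,c)
    np.savez(f"{n}0.npz",p=p,d=d,K=c["intrinsics"],T=c["world_to_cam"])
    cv2.imwrite(f"pics/{n}0.png",p)
E
```

```text
{'time': 0.0, 'q': array([-1.21589020e+00,  2.64763709e-01,  1.60540271e+00, -2.42911653e-05,
        1.27371937e+00, -3.68951517e-02]), 'joint_vel': array([ 0.0006167 ,  0.00186573,  0.00167459,  0.00088672, -0.00076698,
       -0.00261778]), 'joint_torque': array([ 1.20480445e-05, -5.15113878e+01, -3.67310643e+01, -3.04481262e-05,
        1.29830930e-02, -2.27529637e-05]), 'tool_pos': array([ 0.25748334, -0.62314636,  0.22993943]), 'tcp_rot': array([-3.07928312e+00, -6.11082062e-01,  6.05910553e-04]), 'wrist_force': array([ 0.47892673, -0.36558873, -0.15812037]), 'torque': array([-0.037171  ,  0.00403918, -0.04482291]), 'grip_force': 0.0, 'width': 1.0045511423963405}
scene {'intrinsics': array([[487.1703153 ,   0.        , 320.7845101 ],
       [  0.        , 487.1703153 , 231.99597693],
       [  0.        ,   0.        ,   1.        ]]), 'world_to_cam': array([[ 0.97010901,  0.24263774, -0.00392874, -0.50811909],
       [-0.22833598,  0.9181704 ,  0.32376813,  0.21862112],
       [ 0.08216562, -0.3131933 ,  0.9461283 , -1.2624821 ],
       [ 0.        ,  0.        ,  0.        ,  1.        ]])}
top {'intrinsics': array([[515.55964188,   0.        , 322.36506129],
       [  0.        , 515.55964188, 247.00138977],
       [  0.        ,   0.        ,   1.        ]]), 'world_to_cam': array([[-0.05718555, -0.99835995, -0.00268583, -0.09399785],
       [ 0.97241656, -0.05630846,  0.22635236, -0.59705446],
       [-0.22613237,  0.01033234,  0.97404178, -1.20585309],
       [ 0.        ,  0.        ,  0.        ,  1.        ]])}
```

View pics/top0.png

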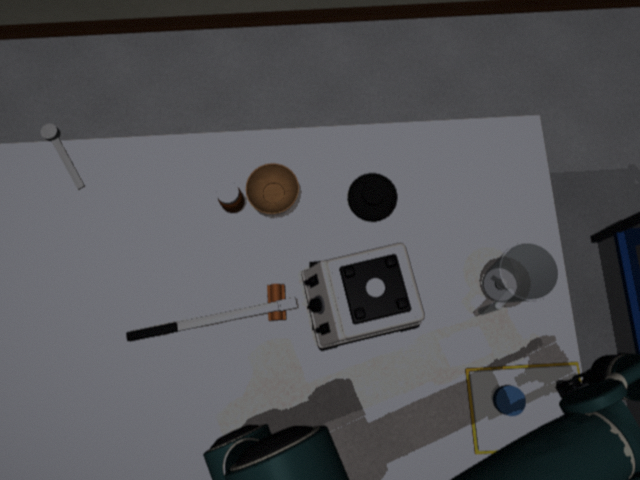

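View pics/scene0.png

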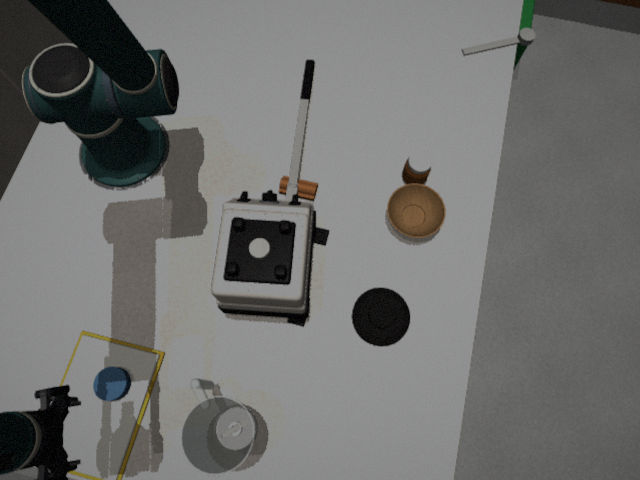

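The top view shows the mill at about (363,295), with its front facing image left (+y). The block is at (277,302), and the bar runs from its tip at (297,302) to its handle end at (128,336). In the scene view, parts of two pads show at (320,236) and (298,320).

```bash
python3 - <<'E'
import cv2,numpy as np
a=np.load("scene0.npz")["p"][170:335,200:340];b=np.load("top0.npz")["p"][230:360,260:435]
A=cv2.resize(a,None,fx=3.4,fy=3.4,interpolation=cv2.INTER_CUBIC);B=cv2.resize(b,None,fx=1.8,fy=1.8,interpolation=cv2.INTER_CUBIC)
o=np.zeros((max(A.shape[0],B.shape[0]),A.shape[1]+B.shape[1],3),np.uint8)
o[:A.shape[0],:A.shape[1]]=A;o[:B.shape[0],A.shape[1]:]=B
o=np.clip(o.astype(float)*1.6,0,255).astype(np.uint8)
cv2.imwrite("pics/c1.png",o);print(o.shape)
E
```

```text
(561, 791, 3)
```

View pics/c1.png

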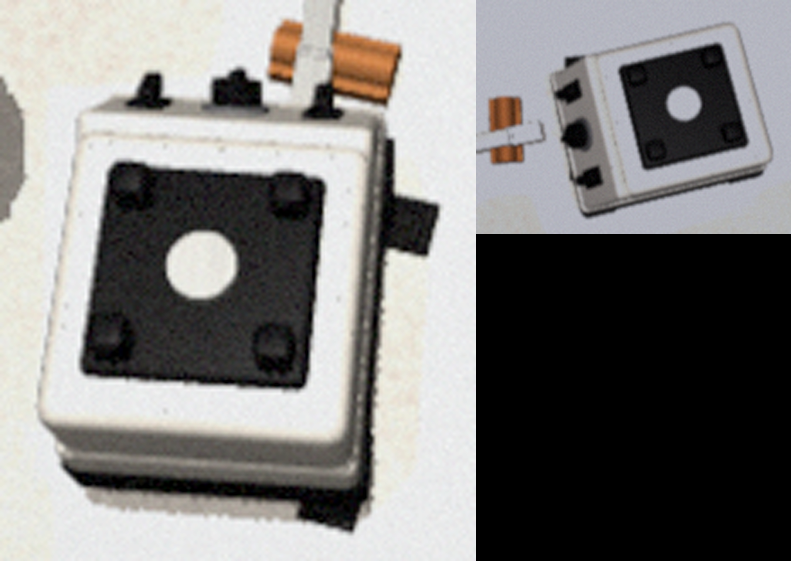

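The crop shows the fr pad's outer edge at crop px (437,205)-(427,256) and the rr pad's outer corner at (353,531). The square top plate and its white disc are also clear.

```bash
cat > h.py <<'E'
import cv2,numpy as np
class V:
    def __init__(s,f):
        a=np.load(f);s.p,s.d,s.K,s.T=a["p"],a["d"],a["K"],a["T"];s.R=s.T[:3,:3];s.c=-s.R.T@s.T[:3,3]
    def ray(s,u,v):
        k=s.K;return s.R.T@np.array([(u-k[0,2])/k[0,0],-(v-k[1,2])/k[1,1],-1])
    def z(s,u,v,z):
        r=s.ray(u,v);return s.c+r*(z-s.c[2])/r[2]
    def dep(s,u,v):
        return s.c+s.ray(u,v)*s.d[int(round(v)),int(round(u))]
    def pix(s,P):
        q=s.R@np.asarray(P)+s.T[:3,3];return s.K[0,0]*q[0]/-q[2]+s.K[0,2],s.K[1,1]*-q[1]/-q[2]+s.K[1,2]
def tri(va,a,vb,b):
    A=np.array([va.ray(*a),-vb.ray(*b)]).T
    t=np.linalg.lstsq(A,vb.c-va.c,rcond=None)[0]
    p=va.c+va.ray(*a)*t[0];q=vb.c+vb.ray(*b)*t[1];return (p+q)/2,np.linalg.norm(p-q)
E
python3 - <<'E'
from h import *
np.set_printoptions(precision=4,suppress=True)
S=V("scene0.npz");T=V("top0.npz")
cs=lambda x,y:(200+x/3.4-.35,170+y/3.4-.35)
a=S.z(*cs(437,205),.006);b=S.z(*cs(427,256),.006);c=S.z(*cs(353,531),.006);d=S.z(*cs(300,515),.006)
print("pads",a,b,c,d,np.linalg.norm(a-b),np.linalg.norm(c-a))
u=(c-a)[:2];print("padyaw",np.arctan2(u[1],u[0]), "short edge",np.arctan2(*(b-a)[1::-1]))
print("toppad", T.z(260+(565-476)/1.8,230+58/1.8,.006))
# white discs and black square
r=[]
for v,seed in((S,(259,248)),(T,(375,288))):
    g=cv2.cvtColor(v.p,cv2.COLOR_BGR2GRAY);x,y=seed
    w=np.zeros_like(g);w[y-60:y+60,x-60:x+60]=1
    n,l,st,ce=cv2.connectedComponentsWithStats(((g>85)&(w>0)).astype(np.uint8),connectivity=4)
    k=l[y,x];print("disc",ce[k],st[k],v.dep(*seed))
    n2,l2,st2,_=cv2.connectedComponentsWithStats(((g<70)&(w>0)).astype(np.uint8),connectivity=4)
    k2=l2[y+17,x+3] if v is S else l2[y+15,x+3]
    cnt,_=cv2.findContours((l2==k2).astype(np.uint8),cv2.RETR_EXTERNAL,cv2.CHAIN_APPROX_NONE)
    box=cv2.boxPoints(cv2.minAreaRect(max(cnt,key=len)));r.append(ce[k])
    zz=v.dep(*seed)[2]
    B=np.array([v.z(*q,zz)[:2] for q in box]);print("box",box.tolist(),B)
    e=np.roll(B,-1,0)-B;print("edge len/ang",np.linalg.norm(e,axis=1),np.degrees(np.arctan2(e[:,1],e[:,0])))
print("disc3d",tri(S,r[0],T,r[1]))
# bar / block
for v,nm in((S,"S"),(T,"T")):
    h=cv2.cvtColor(v.p,cv2.COLOR_BGR2HSV);o=((h[...,0]<16)&(h[...,1]>110)&(h[...,2]>60)).astype(np.uint8)
    x0,x1,y0,y1=(265,330,165,205) if nm=="S" else(260,292,275,330)
    m=np.zeros_like(o);m[y0:y1,x0:x1]=o[y0:y1,x0:x1]
    rc=cv2.minAreaRect(cv2.findNonZero(m));print(nm,"block",rc,v.z(*rc[0],.022))
    g=h[...,2];x0,x1,y0,y1=(290,325,50,105) if nm=="S" else(115,180,315,345)
    m=np.zeros_like(o);m[y0:y1,x0:x1]=(g<75)[y0:y1,x0:x1]
    pts=np.argwhere(m)[:,::-1].astype(np.float32);L=cv2.fitLine(pts,cv2.DIST_L2,0,.01,.01).ravel()
    t=(pts-L[2:])@L[:2];e=[L[2:]+L[:2]*k for k in(t.min(),t.max())]
    print("handle",e,[v.dep(*q) for q in e],v.dep(*L[2:]),v.z(*L[2:],.02))
E
```

```text
pads [ 0.5658 -0.0941  0.006 ] [ 0.568  -0.1328  0.006 ] [ 0.5662 -0.3315  0.006 ] [ 0.529  -0.3298  0.006 ] 0.03875550461419449 0.2374222718169938
padyaw -1.5692044524748678 short edge -1.5136681198016728
toppad [ 0.5668 -0.0933  0.006 ]
disc [258.8267 247.465 ] [249 238  21  20 329] [ 0.46   -0.2347  0.219 ]
box [[223.48822021484375, 279.6529235839844], [228.35882568359375, 216.33526611328125], [295.3470458984375, 221.48822021484375], [290.4764404296875, 284.8058776855469]] [[ 0.4123 -0.3112]
 [ 0.3825 -0.1864]
 [ 0.5142 -0.1649]
 [ 0.5382 -0.2901]]
edge len/ang [0.1283 0.1334 0.1275 0.1277] [ 103.4372    9.2855  -79.1259 -170.4824]
disc [375.     287.1776] [366 278  19  19 259] [ 0.4591 -0.233   0.2227]
box [[338.1978454589844, 266.6763916015625], [397.3056945800781, 252.4090118408203], [411.3214416503906, 310.47418212890625], [352.2135925292969, 324.7415771484375]] [[ 0.5096 -0.158 ]
 [ 0.5335 -0.2873]
 [ 0.4072 -0.3055]
 [ 0.3846 -0.1793]]
edge len/ang [0.1315 0.1276 0.1282 0.1268] [ -79.5273 -171.8207  100.136     9.6855]
disc3d (array([ 0.4604, -0.2339,  0.2215]), np.float64(0.0016188900445501322))
S block ((297.7823486328125, 187.2294158935547), (36.55278778076172, 16.161319732666016), 12.528807640075684) [ 0.4678 -0.0094  0.022 ]
handle [array([304.5624, 100.3808], dtype=float32), array([310.2315,  59.7532], dtype=float32)] [array([0.4205, 0.2371, 0.0198]), array([0.4019, 0.3687, 0.0154])] [0.4135 0.2957 0.0285] [0.4117 0.3017 0.02  ]
T block ((276.5, 301.5), (35.0, 17.0), 90.0) [ 0.4682 -0.0061  0.022 ]
handle [array([125.9438, 336.7281], dtype=float32), array([177.4317, 326.0892], dtype=float32)] [array([0.4043, 0.376 , 0.0006]), array([0.4211, 0.2405, 0.025 ])] [0.4119 0.3037 0.0238] [0.4122 0.305  0.02  ]
```

step_arm:
  commands:
    - {"fingers": -1,"dx": 0,"dy": 0,"dz": -0.06,"roll": -5}
    - {"fingers": -1,"dx": 0.01,"dy": -0.01,"dz": -0.12,"roll": -10}
    - {"fingers": -1,"dx": 0.05,"dy": -0.046,"dz": -0.14,"roll": -20}
    - {"fingers": -1,"dx": 0.09,"dy": -0.085,"dz": -0.14,"roll": -30}
    - {"fingers": -1,"dx": 0.13,"dy": -0.125,"dz": -0.14,"roll": -40}
    - {"fingers": -1,"dx": 0.17,"dy": -0.165,"dz": -0.14,"roll": -50}
    - {"fingers": -1,"dx": 0.21,"dy": -0.205,"dz": -0.14,"roll": -60}
    - {"fingers": -1,"dx": 0.25,"dy": -0.245,"dz": -0.14,"roll": -70}

```text
time: 1.1
tool_pos: [0.3954, -0.3001, 0.3708]
tcp_rot: [-2.167, -2.274, -0.0]
wrist_force: [1.2, -0.3, 0.7]
width: 0.999
grip_force: 0.0
```

```bash
cat > g.py <<'E'
# print tool-frame shift from current pose to a world target (x y z, tool-y heading deg)
import sys,numpy as np
from workcell import read_state
from scipy.spatial.transform import Rotation as Ro
def go(t,yaw=None):
    s=read_state();R=Ro.from_rotvec(s["tcp_rot"]).as_matrix();p=s["tool_pos"]
    h=np.degrees(np.arctan2(R[1,1],R[0,1]))
    print("pos",p.round(4),"heading",h.round(2),"F",s["wrist_force"].round(1),"tool z",R[:,2].round(3))
    print("shift",(R.T@(np.array(t)-p)).round(4),"roll",None if yaw is None else ((h-yaw+90)%180-90).round(2),"x-axis",R[:,0].round(3))
if __name__=="__main__":
    a=[float(x) for x in sys.argv[1:]];go(a[:3],a[3] if len(a)>3 else None)
E
python3 g.py 0.412 0.304 0.2 7.5; python3 -c "
from workcell import *;print(read_state()['time'],read_state()['q'])"
```

```text
pos [ 0.3954 -0.3001  0.3708] heading 2.76 F [ 1.2 -0.3  0.7] tool z [-0.  0. -1.]
shift [0.6025 0.0456 0.1711] roll -4.74 x-axis [-0.048  0.999  0.   ]
1.1 [-6.99429530e-01 -1.34795592e-01  1.77499251e+00  1.87737940e-04
  1.50186262e+00 -7.47537069e-01]
```

step_arm:
  commands:
    - {"fingers": -1,"dx": 0.06,"dy": 0.02,"dz": 0,"roll": -5}
    - {"fingers": -1,"dx": 0.12,"dy": 0.03,"dz": 0,"roll": -5}
    - {"fingers": -1,"dx": 0.18,"dy": 0.046,"dz": 0,"roll": -5}
    - {"fingers": -1,"dx": 0.24,"dy": 0.046,"dz": 0,"roll": -5}
    - {"fingers": -1,"dx": 0.3,"dy": 0.046,"dz": 0,"roll": -5}
    - {"fingers": -1,"dx": 0.36,"dy": 0.046,"dz": 0,"roll": -5}
    - {"fingers": -1,"dx": 0.42,"dy": 0.046,"dz": 0.03,"roll": -5}
    - {"fingers": -1,"dx": 0.48,"dy": 0.046,"dz": 0.06,"roll": -5}

```text
time: 2.1
tool_pos: [0.4207, 0.1733, 0.3149]
tcp_rot: [2.071, 2.361, 0.002]
wrist_force: [1.0, -0.1, -0.4]
width: 0.998
grip_force: 0.0
```

step_arm:
  commands:
    - {"fingers": -1,"dx": 0.05,"dy": 0,"dz": 0.03}
    - {"fingers": -1,"dx": 0.1,"dy": 0,"dz": 0.06}
    - {"fingers": -1,"dx": 0.12,"dy": 0,"dz": 0.1}
    - {"fingers": -1,"dx": 0.12,"dy": 0,"dz": 0.12}
    - {"fingers": -1,"dx": 0.12,"dy": 0,"dz": 0.12}

```text
invalid input
```

```bash
python3 - <<'E'
from workcell import *
from h import *
import g
np.set_printoptions(precision=4,suppress=True)
g.go([.412,.304,.003],7.5)
c=calibration("wrist");p,d=read_camera("wrist");np.savez("wrist1.npz",p=p,d=d,K=c["intrinsics"],T=c["world_to_cam"])
p2,d2=read_camera("top");c=calibration("top");np.savez("top1.npz",p=p2,d=d2,K=c["intrinsics"],T=c["world_to_cam"])
W=V("wrist1.npz");print("cam",W.c)
print("handle mid pix",W.pix([.412,.304,.02]),"tip",W.pix([.4595,-.059,.036]))
cv2.imwrite("pics/w1.png",p)
E
```

```text
pos [0.4207 0.1733 0.3149] heading 7.47 F [ 1.  -0.1 -0.4] tool z [ 0.002  0.    -1.   ]
shift [0.1307 0.0079 0.312 ] roll -0.03 x-axis [-0.13   0.992  0.   ]
cam [0.4076 0.2527 0.4567]
handle mid pix (np.float64(332.63982733060675), np.float64(61.6766083039887)) tip (np.float64(330.3084851475189), np.float64(374.6962198910479))
```

View pics/w1.png

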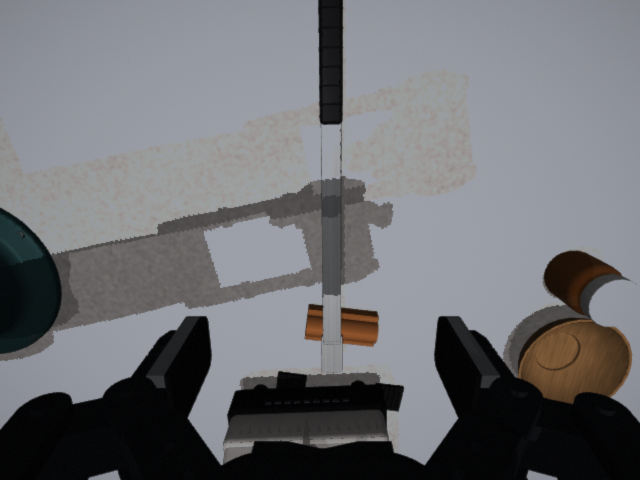

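The wrist view shows the handle at column 331, with its front end at row 123 and the block at (342,325). The prediction (332.6) agrees.

```bash
python3 - <<'E'
from h import *
np.set_printoptions(precision=4,suppress=True)
W=V("wrist1.npz")
print("handle front",W.z(331,123,.028),"near",W.z(331,20,.02),"shank near block",W.z(331.5,295,.039))
h=cv2.cvtColor(W.p,cv2.COLOR_BGR2HSV);o=((h[...,0]<16)&(h[...,1]>110)&(h[...,2]>50)).astype(np.uint8);o[:,:295]=0;o[:,395:]=0;o[350:]=0;o[:295]=0
rc=cv2.minAreaRect(cv2.findNonZero(o));B=[W.z(*q,.02)[:2] for q in cv2.boxPoints(rc)];print("block",W.z(*rc[0],.02),B)
# pad fr and plinth front
for n,q in (("plinth corner L",(229,414)),("knob pad",(402,387))):print(n,W.z(*q,.006))
E
```

```text
handle front [0.4184 0.2447 0.028 ] near [0.4052 0.3411 0.02  ] shank near block [0.4453 0.0533 0.039 ]
block [0.4664 0.0016 0.02  ] [array([ 0.4215, -0.0207]), array([0.4207, 0.023 ]), array([0.5103, 0.0234]), array([ 0.5137, -0.0206])]
plinth corner L [ 0.33   -0.1651  0.006 ]
knob pad [ 0.5641 -0.0883  0.006 ]
```

step_arm:
  commands:
    - {"fingers": -1,"dx": 0.05,"dy": 0.003,"dz": 0.03,"roll": 0}
    - {"fingers": -1,"dx": 0.1,"dy": 0.006,"dz": 0.06,"roll": 0}
    - {"fingers": -1,"dx": 0.13,"dy": 0.007,"dz": 0.1,"roll": 0}
    - {"fingers": -1,"dx": 0.13,"dy": 0.007,"dz": 0.15,"roll": 0}
    - {"fingers": -1,"dx": 0.13,"dy": 0.007,"dz": 0.2,"roll": 0}
    - {"fingers": -1,"dx": 0.13,"dy": 0.007,"dz": 0.23,"roll": 0}
    - {"fingers": -1,"dx": 0.13,"dy": 0.007,"dz": 0.23,"roll": 0}

```text
time: 3.08
tool_pos: [0.409, 0.299, 0.0826]
tcp_rot: [-2.072, -2.359, 0.011]
wrist_force: [-0.5, 0.5, 1.0]
width: 1.002
grip_force: 0.0
```

```bash
python3 g.py 0.412 0.304 0.004 7.5
```

```text
pos [0.409  0.299  0.0826] heading 7.42 F [-0.5  0.5  1. ] tool z [-0.006 -0.004 -1.   ]
shift [0.0048 0.0041 0.0785] roll -0.08 x-axis [-0.129  0.992 -0.003]
```

step_arm:
  squeeze: 30
  commands:
    - {"fingers": -1,"dx": 0.005,"dy": 0.004,"dz": 0.04,"roll": 0}
    - {"fingers": -1,"dx": 0.005,"dy": 0.004,"dz": 0.07,"roll": 0}
    - {"fingers": -1,"dx": 0.005,"dy": 0.004,"dz": 0.077,"roll": 0}
    - {"fingers": 0.2,"dx": 0.005,"dy": 0.004,"dz": 0.077,"roll": 0}
    - {"fingers": 1,"dx": 0.005,"dy": 0.004,"dz": 0.077,"roll": 0}
    - {"fingers": 1,"dx": 0.005,"dy": 0.004,"dz": 0.077,"roll": 0}
    - {"fingers": 1,"dx": 0.005,"dy": 0.004,"dz": 0.077,"roll": 0}
    - {"fingers": 1,"dx": 0.005,"dy": 0.004,"dz": 0.077,"roll": 0}

```text
time: 4.08
tool_pos: [0.415, 0.3071, 0.0096]
tcp_rot: [2.072, 2.361, 0.002]
wrist_force: [-1.4, -0.8, 6.0]
width: 0.271
grip_force: 31.2
```

```bash
python3 g.py 0.412 0.304 0.060 7.5
```

```text
pos [0.415  0.3071 0.0096] heading 7.44 F [-1.4 -0.8  6. ] tool z [ 0.001  0.001 -1.   ]
shift [-0.0027 -0.0033 -0.0504] roll -0.06 x-axis [-0.13   0.992  0.001]
```

step_arm:
  squeeze: 20
  commands:
    - {"fingers": 1,"dx": 0,"dy": 0,"dz": -0.01,"roll": 0}
    - {"fingers": 1,"dx": 0,"dy": 0,"dz": -0.025,"roll": 0}
    - {"fingers": 1,"dx": 0,"dy": 0,"dz": -0.04,"roll": 0}
    - {"fingers": 1,"dx": 0,"dy": 0,"dz": -0.055,"roll": 0}
    - {"fingers": 1,"dx": 0,"dy": 0,"dz": -0.07,"roll": 0}
    - {"fingers": 1,"dx": 0,"dy": 0,"dz": -0.082,"roll": 0}
    - {"fingers": 1,"dx": 0,"dy": 0,"dz": -0.085,"roll": 0}
    - {"fingers": 1,"dx": 0,"dy": 0,"dz": -0.085,"roll": 0}

```text
time: 5.08
tool_pos: [0.4146, 0.307, 0.0936]
tcp_rot: [-2.072, -2.361, -0.001]
wrist_force: [0.4, 0.2, -3.3]
width: 0.271
grip_force: 29.6
```

```bash
python3 - <<'E'
from workcell import *
from h import *
import g
g.go([.455,.302,.0925],0)
p,d=read_camera("scene");c=calibration("scene");np.savez("scene2.npz",p=p,d=d,K=c["intrinsics"],T=c["world_to_cam"])
S=V("scene2.npz")
print("shank pts", [S.dep(u,v).round(4) for u,v in((299,140),(297,160),(295,180),(294,190))])
x=p[40:220,220:400];cv2.imwrite("pics/s2.png",np.clip(cv2.resize(x,None,fx=3.2,fy=3.2,interpolation=cv2.INTER_CUBIC)*1.4,0,255).astype(np.uint8))
E
```

```text
pos [0.4146 0.307  0.0936] heading 7.45 F [ 0.4  0.2 -3.3] tool z [ 0.     0.001 -1.   ]
shift [-0.0102  0.0394  0.0011] roll 7.45 x-axis [-0.13   0.992  0.001]
shank pts [array([0.4441, 0.0982, 0.0597]), array([0.4519, 0.0484, 0.0506]), array([0.4587, 0.0012, 0.037 ]), array([ 0.4624, -0.023 ,  0.032 ])]
```

View pics/s2.png

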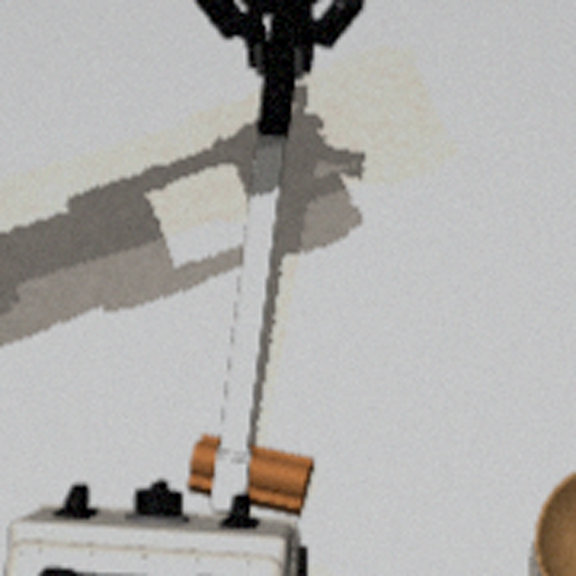

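The bar has drooped over the ridge (slope about 0.22), tip still short of the machine. I'll turn the bar to −90° and then slide it in.

step_arm:
  commands:
    - {"fingers": 1,"dx": -0.003,"dy": 0.01,"dz": 0,"roll": 1.9}
    - {"fingers": 1,"dx": -0.005,"dy": 0.02,"dz": 0,"roll": 3.8}
    - {"fingers": 1,"dx": -0.008,"dy": 0.03,"dz": 0,"roll": 5.7}
    - {"fingers": 1,"dx": -0.01,"dy": 0.0394,"dz": 0,"roll": 7.5}
    - {"fingers": 1,"dx": -0.01,"dy": 0.0394,"dz": 0,"roll": 7.5}
    - {"fingers": 1,"dx": -0.02,"dy": 0.038,"dz": 0.001,"roll": 7.5}
    - {"fingers": 1,"dx": -0.03,"dy": 0.0367,"dz": 0.003,"roll": 7.5}
    - {"fingers": 1,"dx": -0.03,"dy": 0.0367,"dz": 0.003,"roll": 7.5}

```text
time: 6.12
tool_pos: [0.454, 0.2802, 0.0899]
tcp_rot: [2.223, 2.22, -0.003]
wrist_force: [0.4, -1.0, -2.5]
width: 0.271
grip_force: 29.6
```

```bash
python3 - <<'E'
from workcell import *
from h import *
import g
g.go([.455,.248,.081],0)
p,d=read_camera("scene");c=calibration("scene");np.savez("scene3.npz",p=p,d=d,K=c["intrinsics"],T=c["world_to_cam"])
p2,d2=read_camera("top");c=calibration("top");np.savez("top3.npz",p=p2,d=d2,K=c["intrinsics"],T=c["world_to_cam"])
x=p[60:240,210:390];y=p2[240:350,200:350];X=cv2.resize(x,(500,500),interpolation=cv2.INTER_CUBIC);Y=cv2.resize(y,(300,220),interpolation=cv2.INTER_CUBIC)
o=np.zeros((500,800,3),np.uint8);o[:,:500]=X;o[:220,500:]=Y
cv2.imwrite("pics/s3.png",np.clip(o*1.4,0,255).astype(np.uint8))
E
```

```text
pos [0.454  0.2802 0.0899] heading -0.08 F [ 0.4 -1.  -2.5] tool z [-0.001 -0.001 -1.   ]
shift [-0.0322  0.001   0.0089] roll -0.08 x-axis [ 0.001  1.    -0.001]
```

View pics/s3.png

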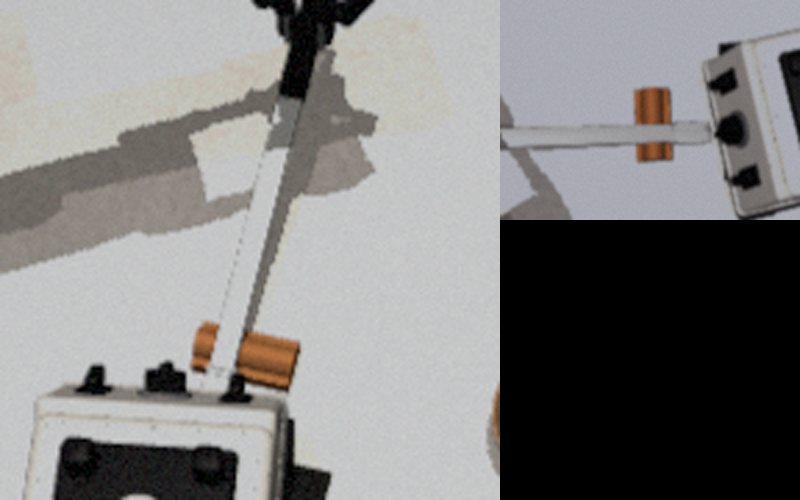

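The bar now lies square at x≈0.455, with its tip just reaching the plinth edge a little right of the centre knob. I'll push it in about 33 mm.

step_arm:
  commands:
    - {"fingers": 1,"dx": -0.008,"dy": 0,"dz": 0.001,"roll": 0}
    - {"fingers": 1,"dx": -0.016,"dy": 0,"dz": 0.003,"roll": 0}
    - {"fingers": 1,"dx": -0.024,"dy": 0,"dz": 0.006,"roll": 0}
    - {"fingers": 1,"dx": -0.033,"dy": 0,"dz": 0.008,"roll": 0}
    - {"fingers": 1,"dx": -0.033,"dy": 0,"dz": 0.008,"roll": 0}

```text
time: 6.85
tool_pos: [0.4544, 0.2474, 0.082]
tcp_rot: [2.223, 2.22, -0.002]
wrist_force: [1.0, -1.0, -2.7]
width: 0.271
grip_force: 29.6
```

```bash
cat > m.py <<'E'
# track: disc and plate in both views -> 3d, plus block centre, compared with the start
from workcell import *
from h import *
import g,sys
np.set_printoptions(precision=4,suppress=True)
def grab(n):
    p,d=read_camera(n);c=calibration(n);np.savez(f"{n}_now.npz",p=p,d=d,K=c["intrinsics"],T=c["world_to_cam"]);return V(f"{n}_now.npz")
def corners(v,c):
    g_=cv2.cvtColor(v.p,cv2.COLOR_BGR2GRAY);x,y=np.round(c).astype(int)
    w=np.zeros_like(g_);w[y-48:y+49,x-48:x+49]=1
    n,l,st,ce=cv2.connectedComponentsWithStats(((g_>85)&(w>0)).astype(np.uint8),connectivity=4)
    k=l[y,x]; 
    n2,l2,st2,_=cv2.connectedComponentsWithStats(((g_<70)&(w>0)).astype(np.uint8),connectivity=4)
    k2=1+np.argmax(st2[1:,4])
    cnt,_=cv2.findContours((l2==k2).astype(np.uint8),cv2.RETR_EXTERNAL,cv2.CHAIN_APPROX_NONE)
    rc=cv2.minAreaRect(max(cnt,key=len));bx=cv2.boxPoints(rc)
    zz=.2215;B=np.array([v.z(*q,zz)[:2] for q in bx]);e=np.roll(B,-1,0)-B
    a=(np.degrees(np.arctan2(e[:,1],e[:,0]))+45)%90-45
    return ce[k],st[k,4],a.mean()
if __name__=="__main__":
    s=read_state();print("t",round(s["time"],2),"width",round(s["width"],3),"grip",round(s["grip_force"],1));g.go([.455,.248,.081],0)
    S,T=(V("scene0.npz"),V("top0.npz")) if len(sys.argv)>1 else (grab("scene"),grab("top"))
    def seek(v,P):
        c=np.array(v.pix(P))
        for _ in range(3): c,ar,a=corners(v,c)
        return c,ar,a
    P=np.array([.4604,-.2339,.2215])
    r1=seek(S,P);r2=seek(T,P)
    print("disc",tri(S,r1[0],T,r2[0]),"areas",r1[1],r2[1],"yaw deg S,T",round(r1[2],2),round(r2[2],2))
E
python3 m.py 0|tail -1; python3 m.py
```

```text
disc (array([ 0.4604, -0.2339,  0.2215]), np.float64(0.0016188900445501322)) areas 329 259 yaw deg S,T 10.78 9.62
t 6.85 width 0.271 grip 29.6
pos [0.4544 0.2474 0.082 ] heading -0.08 F [ 1.  -1.  -2.7] tool z [-0.001 -0.001 -1.   ]
shift [0.0006 0.0006 0.001 ] roll -0.08 x-axis [ 0.001  1.    -0.001]
disc (array([ 0.4604, -0.234 ,  0.222 ]), np.float64(0.0016507592707147346)) areas 327 271 yaw deg S,T 10.78 9.54
```

step_arm:
  squeeze: 70
  commands:
    - {"fingers": 1,"dx": 0,"dy": 0,"dz": 0.005,"roll": 0}
    - {"fingers": 1,"dx": 0,"dy": 0,"dz": 0.01,"roll": 0}
    - {"fingers": 1,"dx": 0,"dy": 0,"dz": 0.015,"roll": 0}
    - {"fingers": 1,"dx": 0,"dy": 0,"dz": 0.02,"roll": 0}
    - {"fingers": 1,"dx": 0,"dy": 0,"dz": 0.025,"roll": 0}
    - {"fingers": 1,"dx": 0,"dy": 0,"dz": 0.028,"roll": 0}
    - {"fingers": 1,"dx": 0,"dy": 0,"dz": 0.03,"roll": 0}
    - {"fingers": 1,"dx": 0,"dy": 0,"dz": 0.03,"roll": 0}

```text
time: 7.95
tool_pos: [0.4565, 0.252, 0.0549]
tcp_rot: [-2.223, -2.218, -0.01]
wrist_force: [-4.5, 9.1, 10.4]
width: 0.258
grip_force: 75.9
```

```bash
python3 m.py
```

```text
t 7.95 width 0.258 grip 75.9
pos [0.4565 0.252  0.0549] heading -0.12 F [-4.5  9.1 10.4] tool z [ 0.004  0.006 -1.   ]
shift [-0.0038 -0.0014 -0.0261] roll -0.12 x-axis [0.002 1.    0.006]
disc (array([ 0.4609, -0.2368,  0.2231]), np.float64(0.0015788368919976519)) areas 325 271 yaw deg S,T 10.42 9.74
```

step_arm:
  commands:
    - {"fingers": 1,"dx": 0.001,"dy": 0,"dz": 0.003,"roll": 0}
    - {"fingers": 1,"dx": 0.002,"dy": 0,"dz": 0.006,"roll": 0}
    - {"fingers": 1,"dx": 0.002,"dy": 0,"dz": 0.009,"roll": 0}
    - {"fingers": 1,"dx": 0.002,"dy": 0,"dz": 0.012,"roll": 0}
    - {"fingers": 1,"dx": 0.002,"dy": 0,"dz": 0.012,"roll": 0}

```text
time: 8.68
tool_pos: [0.457, 0.2539, 0.0429]
tcp_rot: [-2.223, -2.219, -0.011]
wrist_force: [-2.4, 6.8, 11.0]
width: 0.258
grip_force: 76.3
```

```bash
python3 m.py
```

```text
t 8.68 width 0.258 grip 76.3
pos [0.457  0.2539 0.0429] heading -0.12 F [-2.4  6.8 11. ] tool z [ 0.004  0.005 -1.   ]
shift [-0.0057 -0.0018 -0.0381] roll -0.12 x-axis [0.002 1.    0.005]
disc (array([ 0.4614, -0.2406,  0.2242]), np.float64(0.0015811284294799828)) areas 333 268 yaw deg S,T 10.15 10.05
```

step_arm:
  commands:
    - {"fingers": 1,"dx": 0.0,"dy": 0,"dz": 0.003,"roll": 0}
    - {"fingers": 1,"dx": 0.0,"dy": 0,"dz": 0.006,"roll": 0}
    - {"fingers": 1,"dx": 0.0,"dy": 0,"dz": 0.009,"roll": 0}
    - {"fingers": 1,"dx": 0.0,"dy": 0,"dz": 0.012,"roll": 0}
    - {"fingers": 1,"dx": 0.0,"dy": 0,"dz": 0.015,"roll": 0}
    - {"fingers": 1,"dx": 0.0,"dy": 0,"dz": 0.015,"roll": 0}

```text
time: 9.52
tool_pos: [0.4585, 0.2551, 0.0292]
tcp_rot: [-2.224, -2.219, -0.017]
wrist_force: [-3.0, 10.3, 15.0]
width: 0.259
grip_force: 77.3
```

```bash
python3 m.py
```

```text
t 9.53 width 0.259 grip 77.3
pos [0.4585 0.2551 0.0292] heading -0.12 F [-3.  10.3 15. ] tool z [ 0.007  0.008 -1.   ]
shift [-0.0068 -0.0031 -0.0519] roll -0.12 x-axis [0.002 1.    0.008]
disc (array([ 0.4619, -0.245 ,  0.2259]), np.float64(0.0013601356246581676)) areas 339 271 yaw deg S,T 10.44 10.02
```

step_arm:
  commands:
    - {"fingers": 1,"dx": 0.0,"dy": -0.0045,"dz": 0,"roll": -1}
    - {"fingers": 1,"dx": -0.0002,"dy": -0.009,"dz": 0,"roll": -2}
    - {"fingers": 1,"dx": -0.0004,"dy": -0.0135,"dz": 0,"roll": -3}
    - {"fingers": 1,"dx": -0.0006,"dy": -0.018,"dz": 0,"roll": -4}
    - {"fingers": 1,"dx": -0.001,"dy": -0.0225,"dz": 0,"roll": -5}
    - {"fingers": 1,"dx": -0.0014,"dy": -0.027,"dz": 0,"roll": -6}
    - {"fingers": 1,"dx": -0.002,"dy": -0.0314,"dz": 0,"roll": -7}
    - {"fingers": 1,"dx": -0.0025,"dy": -0.0359,"dz": 0,"roll": -8}

```text
time: 10.62
tool_pos: [0.424, 0.2526, 0.0296]
tcp_rot: [2.063, 2.366, 0.02]
wrist_force: [-0.8, 9.1, 14.1]
width: 0.259
grip_force: 77.4
```

```bash
python3 m.py
```

```text
t 10.62 width 0.259 grip 77.4
pos [0.424  0.2526 0.0296] heading 7.83 F [-0.8  9.1 14.1] tool z [ 0.01   0.008 -1.   ]
shift [-0.0085  0.0306 -0.0511] roll 7.83 x-axis [-0.136  0.991  0.007]
disc (array([ 0.4664, -0.2448,  0.2263]), np.float64(0.0015852597222277308)) areas 340 270 yaw deg S,T 8.04 7.3
```

step_arm:
  commands:
    - {"fingers": 1,"dx": 0.0,"dy": -0.0045,"dz": 0,"roll": -1}
    - {"fingers": 1,"dx": -0.0002,"dy": -0.009,"dz": 0,"roll": -2}
    - {"fingers": 1,"dx": -0.0004,"dy": -0.0135,"dz": 0,"roll": -3}
    - {"fingers": 1,"dx": -0.0006,"dy": -0.018,"dz": 0,"roll": -4}
    - {"fingers": 1,"dx": -0.001,"dy": -0.0225,"dz": 0,"roll": -5}
    - {"fingers": 1,"dx": -0.0014,"dy": -0.027,"dz": 0,"roll": -6}
    - {"fingers": 1,"dx": -0.002,"dy": -0.0314,"dz": 0,"roll": -7}
    - {"fingers": 1,"dx": -0.0025,"dy": -0.0359,"dz": 0,"roll": -8}

```text
time: 11.72
tool_pos: [0.3883, 0.2442, 0.0291]
tcp_rot: [1.893, 2.504, 0.017]
wrist_force: [0.9, 4.3, 13.5]
width: 0.259
grip_force: 77.6
```

```bash
python3 m.py; python3 - <<'E'
from h import *
x=V("scene_now.npz").p[60:240,210:390];y=V("top_now.npz").p[230:350,200:350];X=cv2.resize(x,(500,500),interpolation=cv2.INTER_CUBIC);Y=cv2.resize(y,(300,240),interpolation=cv2.INTER_CUBIC)
o=np.zeros((500,800,3),np.uint8);o[:,:500]=X;o[:240,500:]=Y
cv2.imwrite("pics/s4.png",np.clip(o*1.4,0,255).astype(np.uint8))
E
```

```text
t 11.72 width 0.259 grip 77.6
pos [0.3883 0.2442 0.0291] heading 15.83 F [ 0.9  4.3 13.5] tool z [ 0.009  0.007 -1.   ]
shift [-0.0143  0.0657 -0.0513] roll 15.83 x-axis [-0.273  0.962  0.004]
disc (array([ 0.4709, -0.2445,  0.226 ]), np.float64(0.0020791529774727454)) areas 334 260 yaw deg S,T 5.66 4.32
```

View pics/s4.png

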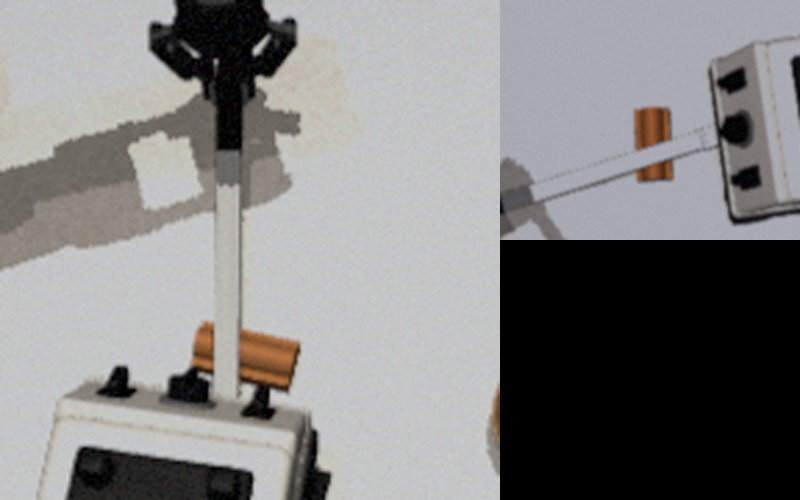

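step_arm:
  commands:
    - {"fingers": 1,"dx": 0.0,"dy": -0.0042,"dz": 0,"roll": -1}
    - {"fingers": 1,"dx": -0.0002,"dy": -0.0084,"dz": 0,"roll": -2}
    - {"fingers": 1,"dx": -0.0004,"dy": -0.0126,"dz": 0,"roll": -3}
    - {"fingers": 1,"dx": -0.0006,"dy": -0.0168,"dz": 0,"roll": -4}
    - {"fingers": 1,"dx": -0.001,"dy": -0.021,"dz": 0,"roll": -5}
    - {"fingers": 1,"dx": -0.0014,"dy": -0.0252,"dz": 0,"roll": -6}
    - {"fingers": 1,"dx": -0.002,"dy": -0.0294,"dz": 0,"roll": -7}
    - {"fingers": 1,"dx": -0.0025,"dy": -0.033,"dz": 0,"roll": -8}

```text
time: 12.82
tool_pos: [0.3565, 0.2319, 0.0285]
tcp_rot: [1.715, 2.628, 0.013]
wrist_force: [-0.7, 1.8, 14.5]
width: 0.253
grip_force: 79.2
```

```bash
python3 m.py
```

```text
t 12.82 width 0.253 grip 79.2
pos [0.3565 0.2319 0.0285] heading 23.74 F [-0.7  1.8 14.5] tool z [ 0.007  0.005 -1.   ]
shift [-0.0248  0.0972 -0.0517] roll 23.74 x-axis [-0.403  0.915  0.002]
disc (array([ 0.4749, -0.2438,  0.2259]), np.float64(0.001590075052361563)) areas 335 264 yaw deg S,T 4.04 2.34
```

step_arm:
  commands:
    - {"fingers": 1,"dx": 0.0,"dy": -0.003,"dz": 0,"roll": -0.8}
    - {"fingers": 1,"dx": 0,"dy": -0.006,"dz": 0,"roll": -1.6}
    - {"fingers": 1,"dx": -0.0003,"dy": -0.009,"dz": 0,"roll": -2.5}
    - {"fingers": 1,"dx": -0.0005,"dy": -0.012,"dz": 0,"roll": -3.3}
    - {"fingers": 1,"dx": -0.0007,"dy": -0.015,"dz": 0,"roll": -4.2}
    - {"fingers": 1,"dx": -0.001,"dy": -0.018,"dz": 0,"roll": -5}
    - {"fingers": 1,"dx": -0.001,"dy": -0.018,"dz": 0,"roll": -5}

```text
time: 13.8
tool_pos: [0.339, 0.2228, 0.0278]
tcp_rot: [1.603, 2.7, 0.009]
wrist_force: [-1.9, -0.7, 14.6]
width: 0.258
grip_force: 81.9
```

```bash
python3 m.py; python3 - <<'E'
from h import *
x=V("scene_now.npz").p[165:345,190:350];y=V("top_now.npz").p[220:360,250:440];X=cv2.resize(x,(480,540),interpolation=cv2.INTER_CUBIC);Y=cv2.resize(y,(320,236),interpolation=cv2.INTER_CUBIC)
o=np.zeros((540,800,3),np.uint8);o[:,:480]=X;o[:236,480:]=Y
cv2.imwrite("pics/s5.png",np.clip(o*1.6,0,255).astype(np.uint8))
E
```

```text
t 13.8 width 0.258 grip 81.9
pos [0.339  0.2228 0.0278] heading 28.61 F [-1.9 -0.7 14.6] tool z [ 0.004  0.004 -1.   ]
shift [-0.0334  0.1142 -0.0526] roll 28.61 x-axis [-0.479  0.878  0.002]
disc (array([ 0.5225, -0.1803,  0.2656]), np.float64(0.16450127658012087)) areas 336 6817 yaw deg S,T 2.53 -3.7
```

View pics/s5.png

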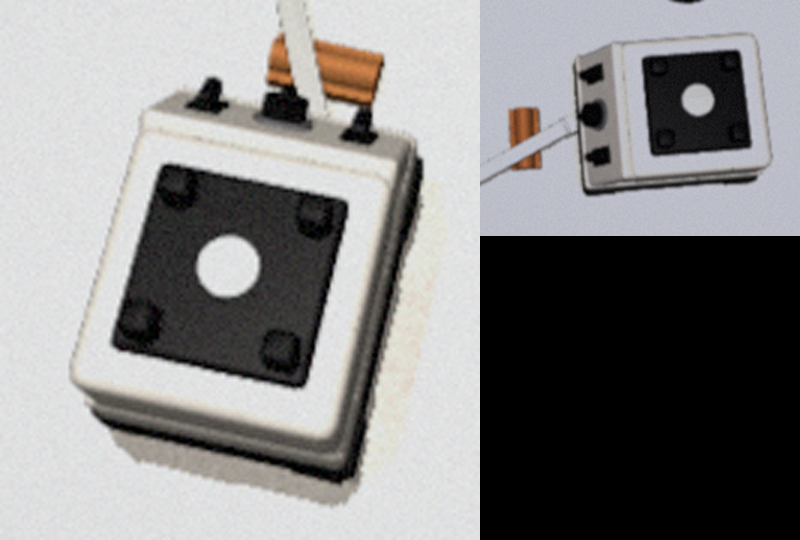

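The scene view shows the mill nearly square, its pads now hidden beneath it. The top-view seed lost the disc, so I'll update it and measure again.

```bash
sed -i 's/P=np.array(\[.4604,-.2339,.2215\])/P=np.array([.476,-.244,.226])/' m.py; cat >> m.py <<'E'
    # yaw from the white top's left/right edges: minAreaRect of white top in each view
    for v,r in((S,r1),(T,r2)):
        g_=cv2.cvtColor(v.p,cv2.COLOR_BGR2GRAY);x,y=np.round(r[0]).astype(int)
        m=np.zeros_like(g_);m[y-40:y+41,x-40:x+41]=(g_<70)[y-40:y+41,x-40:x+41]
        n,l,st,_=cv2.connectedComponentsWithStats(m,connectivity=4);k=1+np.argmax(st[1:,4])
        cnt=max(cv2.findContours((l==k).astype(np.uint8),0,cv2.CHAIN_APPROX_NONE)[0],key=len)[:,0]
        W=np.array([v.z(*q,.2215)[:2] for q in cnt])-v.z(*r[0],.2215)[:2]
        a=[]
        th=np.radians(3)if len(sys.argv)<2 else np.radians(10)
        Rm=np.array([[np.cos(th),np.sin(th)],[-np.sin(th),np.cos(th)]]);Q=W@Rm.T
        for ax in(0,1):
            for sg in(1,-1):
                q=Q[(sg*Q[:,ax]>.055)&(abs(Q[:,1-ax])<.05)]
                if len(q)<8: continue
                L=cv2.fitLine(q.astype(np.float32),cv2.DIST_HUBER,0,.001,.001).ravel()
                a.append(round((np.degrees(np.arctan2(L[1],L[0]))+45)%90-45+np.degrees(th),2))
        print("side yaws",a,np.mean(a).round(2))
E
sed 's/P=np.array(\[.476,-.244,.226\])/P=np.array([.4604,-.2339,.2215])/' m.py >m0.py; python3 m0.py 0|tail -3; python3 m.py|tail -3
```

```text
disc (array([ 0.4604, -0.2339,  0.2215]), np.float64(0.0016188900445501322)) areas 329 259 yaw deg S,T 10.78 9.62
side yaws [np.float64(9.97), np.float64(9.58), np.float64(10.06), np.float64(10.09)] 9.93
side yaws [np.float64(10.39), np.float64(10.04), np.float64(10.32), np.float64(10.07)] 10.2
disc (array([ 0.4773, -0.2432,  0.2257]), np.float64(0.0018763936978596688)) areas 333 261 yaw deg S,T 2.52 0.77
side yaws [np.float64(1.45), np.float64(1.86), np.float64(1.66), np.float64(1.31)] 1.57
side yaws [np.float64(1.18), np.float64(1.24), np.float64(1.23), np.float64(1.51)] 1.29
```

step_arm:
  commands:
    - {"fingers": 1,"dx": 0.0,"dy": -0.002,"dz": 0,"roll": -0.8}
    - {"fingers": 1,"dx": 0,"dy": -0.004,"dz": 0,"roll": -1.6}
    - {"fingers": 1,"dx": 0,"dy": -0.006,"dz": 0,"roll": -2.4}
    - {"fingers": 1,"dx": 0,"dy": -0.008,"dz": 0,"roll": -3.2}
    - {"fingers": 1,"dx": 0,"dy": -0.01,"dz": 0,"roll": -4}
    - {"fingers": 1,"dx": 0,"dy": -0.012,"dz": 0,"roll": -4.5}
    - {"fingers": 1,"dx": 0,"dy": -0.012,"dz": 0,"roll": -4.5}

```text
time: 14.88
tool_pos: [0.3272, 0.2159, 0.0271]
tcp_rot: [-1.5, -2.76, -0.004]
wrist_force: [-2.3, -3.7, 14.1]
width: 0.259
grip_force: 90.5
```

```bash
python3 m.py
```

```text
t 14.88 width 0.259 grip 90.5
pos [0.3272 0.2159 0.0271] heading 32.96 F [-2.3 -3.7 14.1] tool z [ 0.001  0.002 -1.   ]
shift [-0.0425  0.1248 -0.0537] roll 32.96 x-axis [-0.544  0.839  0.001]
disc (array([ 0.4786, -0.2427,  0.2253]), np.float64(0.0019285982562358987)) areas 335 258 yaw deg S,T 1.0 -0.18
side yaws [np.float64(0.77), np.float64(0.93), np.float64(0.91), np.float64(0.56)] 0.79
side yaws [np.float64(0.25), np.float64(0.59), np.float64(0.31), np.float64(0.74)] 0.47
```

step_arm:
  commands:
    - {"fingers": 1,"dx": 0.0,"dy": 0,"dz": -0.002,"roll": 0}
    - {"fingers": 1,"dx": 0,"dy": 0,"dz": -0.005,"roll": 0}
    - {"fingers": 1,"dx": 0,"dy": 0,"dz": -0.008,"roll": 0}
    - {"fingers": 1,"dx": 0,"dy": 0,"dz": -0.011,"roll": 0}
    - {"fingers": 1,"dx": 0,"dy": 0,"dz": -0.014,"roll": 0}
    - {"fingers": 1,"dx": 0,"dy": 0,"dz": -0.017,"roll": 0}
    - {"fingers": 1,"dx": 0,"dy": 0,"dz": -0.02,"roll": 0}
    - {"fingers": 1,"dx": 0,"dy": 0,"dz": -0.02,"roll": 0}

```text
time: 15.98
tool_pos: [0.3235, 0.213, 0.0441]
tcp_rot: [-1.495, -2.759, 0.009]
wrist_force: [-2.6, -9.1, 1.6]
width: 0.26
grip_force: 82.6
```

```bash
python3 m.py
```

```text
t 15.97 width 0.26 grip 82.6
pos [0.3235 0.213  0.0441] heading 33.09 F [-2.6 -9.1  1.6] tool z [-0.006 -0.003 -1.   ]
shift [-0.0424  0.129  -0.0377] roll 33.09 x-axis [-0.546  0.838  0.   ]
disc (array([ 0.4794, -0.2367,  0.2241]), np.float64(0.0015922765465760799)) areas 330 263 yaw deg S,T 0.48 -0.38
side yaws [np.float64(0.48), np.float64(0.3), np.float64(0.34), np.float64(0.2)] 0.33
side yaws [np.float64(-0.04), np.float64(0.45), np.float64(0.2), np.float64(0.24)] 0.21
```

step_arm:
  squeeze: 20
  commands:
    - {"fingers": 1,"dx": 0.0,"dy": 0,"dz": -0.002,"roll": 0}
    - {"fingers": 1,"dx": -0.002,"dy": 0,"dz": -0.005,"roll": 0}
    - {"fingers": 1,"dx": -0.004,"dy": 0,"dz": -0.009,"roll": 0}
    - {"fingers": 1,"dx": -0.004,"dy": 0,"dz": -0.013,"roll": 0}
    - {"fingers": 1,"dx": -0.004,"dy": 0,"dz": -0.016,"roll": 0}
    - {"fingers": 1,"dx": -0.004,"dy": 0,"dz": -0.016,"roll": 0}

```text
time: 16.82
tool_pos: [0.3286, 0.2123, 0.0618]
tcp_rot: [1.487, 2.766, 0.002]
wrist_force: [0.2, 0.5, -4.3]
width: 0.257
grip_force: 74.4
```

```bash
python3 m.py
```

```text
t 16.82 width 0.257 grip 74.4
pos [0.3286 0.2123 0.0618] heading 33.47 F [ 0.2  0.5 -4.3] tool z [ 0.001  0.001 -1.   ]
shift [-0.0399  0.1251 -0.019 ] roll 33.47 x-axis [-0.551  0.834 -0.   ]
disc (array([ 0.4793, -0.2366,  0.2239]), np.float64(0.001431909868083044)) areas 331 265 yaw deg S,T 0.48 -0.38
side yaws [np.float64(0.66), np.float64(0.34), np.float64(0.32), np.float64(0.2)] 0.38
side yaws [np.float64(-0.04), np.float64(0.45), np.float64(0.2), np.float64(0.24)] 0.21
```

The mill is down: yaw about 0.3°, level disc shift as expected, and the bar is free (only its own weight in the hand). Next I'll draw it out along its own axis.

step_arm:
  commands:
    - {"fingers": 1,"dx": 0.005,"dy": 0,"dz": 0,"roll": 0}
    - {"fingers": 1,"dx": 0.015,"dy": 0,"dz": 0,"roll": 0}
    - {"fingers": 1,"dx": 0.025,"dy": 0,"dz": 0,"roll": 0}
    - {"fingers": 1,"dx": 0.035,"dy": 0,"dz": 0,"roll": 0}
    - {"fingers": 1,"dx": 0.045,"dy": 0,"dz": 0,"roll": 0}
    - {"fingers": 1,"dx": 0.055,"dy": 0,"dz": 0,"roll": 0}
    - {"fingers": 1,"dx": 0.065,"dy": 0,"dz": 0,"roll": 0}
    - {"fingers": 1,"dx": 0.07,"dy": 0,"dz": 0,"roll": 0}

```text
time: 17.92
tool_pos: [0.2894, 0.2709, 0.0615]
tcp_rot: [1.487, 2.767, 0.0]
wrist_force: [1.1, -1.7, -2.2]
width: 0.256
grip_force: 74.6
```

```bash
python3 m.py; python3 - <<'E'
from h import *
S=V("scene_now.npz");x=S.p[60:340,190:390];y=V("top_now.npz").p[220:360,150:440];X=cv2.resize(x,(400,560),interpolation=cv2.INTER_CUBIC);Y=cv2.resize(y,(400,193),interpolation=cv2.INTER_CUBIC)
o=np.zeros((560,800,3),np.uint8);o[:,:400]=X;o[:193,400:]=Y
cv2.imwrite("pics/s6.png",np.clip(o*1.4,0,255).astype(np.uint8))
E
```

```text
t 17.93 width 0.256 grip 74.6
pos [0.2894 0.2709 0.0615] heading 33.5 F [ 1.1 -1.7 -2.2] tool z [ 0. -0. -1.]
shift [-0.1105  0.1255 -0.0195] roll 33.5 x-axis [-0.552  0.834 -0.   ]
disc (array([ 0.4794, -0.2366,  0.224 ]), np.float64(0.001550799235140133)) areas 332 262 yaw deg S,T 0.98 -0.38
side yaws [np.float64(0.43), np.float64(0.46), np.float64(0.42), np.float64(0.2)] 0.38
side yaws [np.float64(-0.04), np.float64(0.45), np.float64(0.19), np.float64(0.24)] 0.21
```

View pics/s6.png

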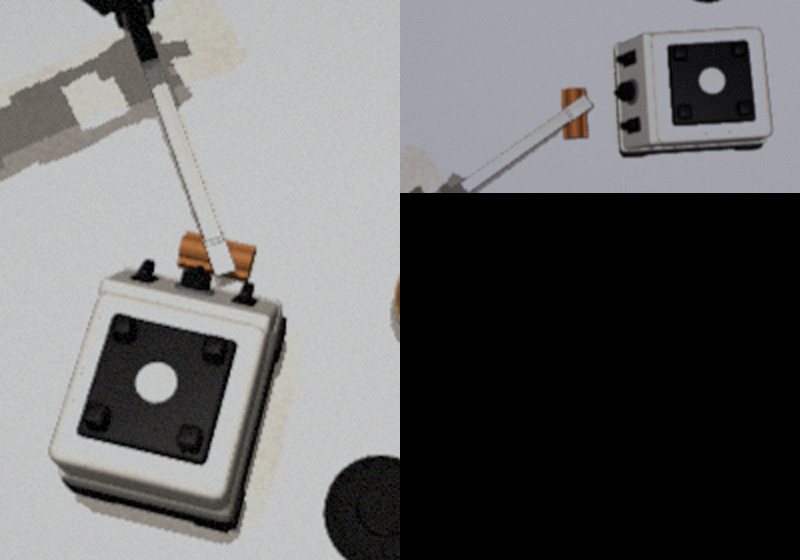

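The bar's tip is clear of the plinth, about 35 mm in front and still over the block. I'll lay the handle down and release it.

step_arm:
  commands:
    - {"fingers": 1,"dx": 0,"dy": 0,"dz": 0.008,"roll": 0}
    - {"fingers": 1,"dx": 0,"dy": 0,"dz": 0.016,"roll": 0}
    - {"fingers": 1,"dx": 0,"dy": 0,"dz": 0.024,"roll": 0}
    - {"fingers": 1,"dx": 0,"dy": 0,"dz": 0.032,"roll": 0}
    - {"fingers": 1,"dx": 0,"dy": 0,"dz": 0.04,"roll": 0}
    - {"fingers": 1,"dx": 0,"dy": 0,"dz": 0.047,"roll": 0}
    - {"fingers": 1,"dx": 0,"dy": 0,"dz": 0.05,"roll": 0}
    - {"fingers": 1,"dx": 0,"dy": 0,"dz": 0.05,"roll": 0}

```text
time: 19.02
tool_pos: [0.2897, 0.27, 0.0112]
tcp_rot: [1.487, 2.767, -0.001]
wrist_force: [2.2, -0.8, 0.1]
width: 0.263
grip_force: 74.6
```

step_arm:
  commands:
    - {"fingers": 0.3,"dx": 0,"dy": 0,"dz": 0,"roll": 0}
    - {"fingers": 0.1,"dx": 0,"dy": 0,"dz": 0,"roll": 0}
    - {"fingers": -0.3,"dx": 0,"dy": 0,"dz": 0,"roll": 0}
    - {"fingers": -0.3,"dx": 0,"dy": 0,"dz": 0,"roll": 0}
    - {"fingers": -0.3,"dx": 0,"dy": 0,"dz": -0.03,"roll": 0}
    - {"fingers": -0.3,"dx": 0,"dy": 0,"dz": -0.08,"roll": 0}
    - {"fingers": -0.3,"dx": 0,"dy": 0,"dz": -0.13,"roll": 0}
    - {"fingers": -0.3,"dx": 0,"dy": 0,"dz": -0.13,"roll": 0}

```text
time: 20.02
tool_pos: [0.2926, 0.2729, 0.1461]
tcp_rot: [1.487, 2.763, 0.015]
wrist_force: [-0.1, -0.6, -0.5]
width: 0.65
grip_force: 0.0
```

```bash
python3 m.py; python3 - <<'E'
from h import *
S=V("scene_now.npz");x=S.p[60:340,190:390];y=V("top_now.npz").p[220:360,150:440];X=cv2.resize(x,(400,560),interpolation=cv2.INTER_CUBIC);Y=cv2.resize(y,(400,193),interpolation=cv2.INTER_CUBIC)
o=np.zeros((560,800,3),np.uint8);o[:,:400]=X;o[:193,400:]=Y
cv2.imwrite("pics/s7.png",np.clip(o*1.4,0,255).astype(np.uint8))
E
```

```text
t 20.02 width 0.65 grip 0.0
pos [0.2926 0.2729 0.1461] heading 33.44 F [-0.1 -0.6 -0.5] tool z [ 0.008  0.007 -1.   ]
shift [-0.1103  0.1211  0.0662] roll 33.44 x-axis [-0.551  0.834  0.001]
disc (array([ 0.4793, -0.2366,  0.2239]), np.float64(0.0013516024699312624)) areas 331 261 yaw deg S,T 0.98 -0.38
side yaws [np.float64(0.52), np.float64(0.42), np.float64(0.43), np.float64(0.2)] 0.39
side yaws [np.float64(-0.04), np.float64(0.45), np.float64(0.2), np.float64(0.24)] 0.21
```

View pics/s7.png

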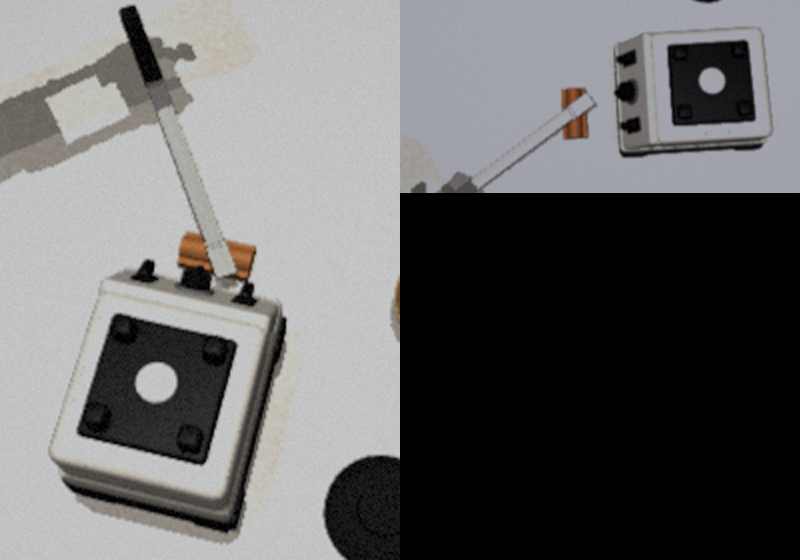

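```bash
python3 - <<'E'
from h import *
S=V("scene_now.npz");print(S.z(308.7,323,.031),S.pix([.573,-.338,.031]),S.pix([.383,-.338,.031]))
x=S.p[280:340,210:330];cv2.imwrite("pics/s8.png",np.clip(cv2.resize(x,(800,400),interpolation=cv2.INTER_CUBIC)*2.,0,255).astype(np.uint8))
E
```

```text
[ 0.57768914 -0.32583841  0.031     ] (np.float64(305.279309758679), np.float64(327.84154754390806)) (np.float64(223.55672169912606), np.float64(307.1889424164601))
```

View pics/s8.png

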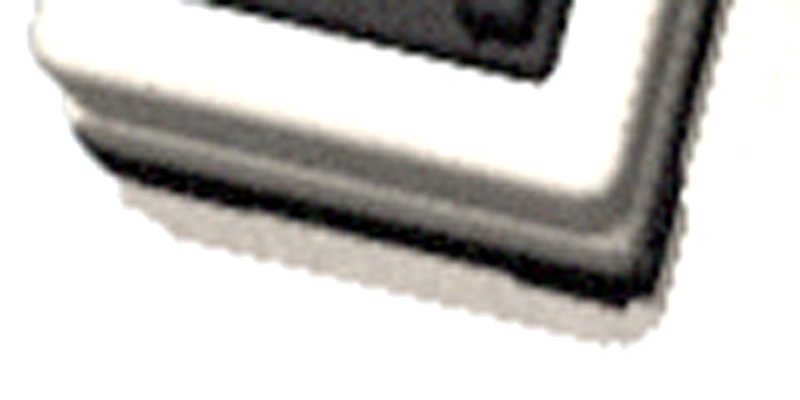

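The crop shows the plinth's rear lower edge running (115,180)-(510,275), with the rr pad just peeping out below it at (510-630, 280-305). I'll compare that overlap with what it should be.

```bash
python3 - <<'E'
from h import *
S=V("scene_now.npz");f=lambda P:((np.array(S.pix(P))-[210,280])*6.667).round(1)
o=np.array([.4782,-.2127])
print("pad rear corners",f([o[0]+.048,o[1]-.12,.006]),f([o[0]+.088,o[1]-.12,.006]))
for s in(0,.003,.006,.009): print(s,"plinth rear edge",f([o[0]-.07,o[1]-.125+s,.031]),f([o[0]+.07,o[1]-.125+s,.031]))
E
```

```text
pad rear corners [509.1 280.3] [622.3 308.9]
0 plinth rear edge [162.  198.4] [563.5 299.9]
0.003 plinth rear edge [164.7 189.8] [565.8 291.1]
0.006 plinth rear edge [167.3 181.2] [568.1 282.3]
0.009 plinth rear edge [170.  172.6] [570.4 273.5]
```

The mill sits about 3 mm forward and 1 mm sideways of its place, with yaw about 0.3°. That is inside the 9.5 mm tolerance.

```bash
python3 -c "
from workcell import *;print(finish_job())"
```

```text
the job is handed in; nothing more can be done
None
```

The blender base is back on its four pads (about 3 mm off centre, turned about 0.3°, by camera), the bar lies at rest clear of it over the block, and I handed the job in at about 20 s; no verdict came back.

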